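# Hang the dial thermometer on the adjustable hook, dial outward

### The job

Hang the dial thermometer on the hook stand with its dial facing outward, away from the stand's post: bring it in from the front, lower its crossbar into the open front of the double hook until you feel the hook carry it (no dropping, no hard pressing: never more than about 20 N on the hook), then keep hold and slide it back under the keepers until the crossbar reaches the stops, and let go so that it hangs there at rest. The hook's height has been set by hand and is not measured, so find it by touch; leave everything else on the counter where it stands.

Things in the scene. Friction and masses are not known exactly. Their poses are not given: they have to be found in the camera images.
- thermometer_center (a point): Loose dial thermometer standing upright (0.18 to 0.29 kg, 141 mm tall), the only thing with a crossbar. This is its housing's centre, 29 mm above the foot's underside. Metal housing 16 mm thick (own x), 54 wide (own y), 48 tall (own z, up). Foot 44 (x) by 64 (y) by 5 mm, flat below. The round white marked dial, 45 mm across, is on the +x face; the -x face is plain.
- thermometer_tab (a point): Centre of the thermometer's grip tab at its top, 118.5 mm above the foot's underside: a flat metal block 12 mm thick (own x), 22 mm wide (own y), 45 mm tall. Grasp it here from above. Fingertips kept above 105 mm over the foot's underside stay clear of every part of the hook.
- thermometer_bar (a point): Centre of the thermometer's crossbar, a steel rod 6 mm thick and 60 mm long along own y, 86 mm above the foot's underside. A neck 8 mm wide (y) and 6 mm thick (x) joins housing, crossbar and tab; 30 mm of it is free between the housing's top and the crossbar's underside, 10 mm above the crossbar. Axes as the thermometer's.
- thermometer_dial (a point): Centre of the dial, 9.5 mm from the housing's centre along own +x; the dial looks along own +x.
- thermometer: The same thermometer; origin at the centre of the foot's underside, axes as above.
- stand: Hook stand, fixed to the counter: round foot 90 mm across, upright post 22 mm thick. Origin on the post's axis at the counter, z up; the hook on top points along own +x, which is outward. Hook: two rigid level steel wires 6 mm thick along +x at y = -22 and +22 mm (38 mm free between them). The crossbar lies across both, housing below: wider than the gap, it must come in from the front.
- stand_mouth (a point): On the stand, 83 mm outward from the post's axis, 160 mm above the counter: plumb in the middle of the hook's open front. The wires' upper side lies up to 15 mm above or below this point; this height differs each time and is not measured. Open from above from 71 to 95 mm outward of the post's axis; there the wires' ends turn up, rising 13 mm above the wires; the hook ends at 101 mm.
- stand_home (a point): On the stand, 51 mm outward from the post's axis, 160 mm above the counter (true height differs as at the mouth): in plan where the crossbar's centre lies when fully back at the upright stop wires (faces at 48 mm). Keepers, wires 10 mm above the hook's wires, roof over 48 to 71 mm; a round knob on each, right over this point, is the stand's highest part, 19 mm above the wires' upper side.
- mug: Bystander, to be left alone: white mug, 76 mm wide, 85 mm tall. Origin at its underside.
- timer: Bystander, to be left alone: small white kitchen timer standing upright, a plain 30 x 50 x 55 mm block without foot or crossbar. Origin at its underside.
- jar: Bystander, to be left alone: glass jar with a steel lid, 64 mm wide, 90 mm tall. Origin at its underside.
- soap: Bystander, to be left alone: white soap bottle, 60 mm wide, 150 mm tall. Origin at its underside.
- tumbler: Bystander, to be left alone: grey tumbler, 68 mm wide, 100 mm tall. Origin at its underside.
- spoon: Bystander, to be left alone: long spoon lying on the counter. Origin at its underside.
- bowl: Bystander, to be left alone: white bowl, 120 mm wide, 50 mm tall. Origin at its underside.
Mind the look-alikes: they are no part of the job. Leave any pink look-alike of the thermometer alone. What is meant by the stand is not turquoise, and is the larger of those in its own colour.

How it is judged (in metres and radians):
On the way, in this order (a step that is already met when the one before it is completed fails the run):
1. the crossbar lies in the open front of the hook, the hook carrying load, while the thermometer is still held (contact force between thermometer and stand above 0.8 N and contact force between the fingers and thermometer above 1 N and x of thermometer_bar in the frame of stand between 0.066 and 0.1 m and y of thermometer_bar in the frame of stand between -0.015 and 0.015 m and height (world z) of thermometer_bar between 0.14 and 0.195 m), for 0.2 s.
2. still held, the crossbar is slid back to the stops under the keepers (contact force between the fingers and thermometer above 1 N and contact force between thermometer and stand above 0.3 N and x of thermometer_bar in the frame of stand between 0.0465 and 0.0555 m and y of thermometer_bar in the frame of stand between -0.015 and 0.015 m and height (world z) of thermometer_bar between 0.14 and 0.195 m), for 0.05 s.
At the end, for the whole second after the job is handed in: The thermometer hangs at rest on the hook stand, carried by it and not held: crossbar within 4.5 mm of its fully-back place against the stops under the keepers, within 10 mm of the hook's middle, dial facing outward within 0.2 rad, upright within 0.2 rad (x of thermometer_bar in the frame of stand between 0.0465 and 0.0555 m and y of thermometer_bar in the frame of stand between -0.01 and 0.01 m and x of thermometer_dial in the frame of stand above 0.0545 m and angle between the x axis of thermometer_center and the x axis of stand, either way round below 0.2 rad and angle between thermometer_center's own z axis and vertical below 0.2 rad and height (world z) of thermometer_bar between 0.14 and 0.195 m and contact force between thermometer and stand above 0.8 N and linear speed of thermometer below 0.02 m/s and angular speed of thermometer below 0.2 rad/s); the robot touches nothing.
It fails at once if more than 20 N between thermometer and hook stand (contact force between thermometer and stand above 20 N).
It fails at once if another thing on the counter moved more than 20 mm (distance of any of mug, timer, jar, soap, tumbler, spoon, bowl from where it was at the start of the episode above 0.02 m).
It also fails if it takes over 67 s, if anything falls off the work surface, if the arm or the gripper's body presses on something with over 40 N, if the wrist force passes 120 N, or if a joint passes its speed limit or range.

### The arm

A 6-joint arm with a two-finger parallel gripper is mounted at the origin on the work surface. World frame = base frame: x ahead of the robot, y to its left, z up, the work surface at z = 0. Lengths are in m, angles in degrees, forces in N, time in s.
With the tool pointing down it reaches from about 0.325 to 0.775 m from the base axis. Payload 5.5 kg.
Tool frame: the origin (TCP) lies at the centre of the arm's flange, where the gripper is bolted on; the fingertips stand 182 mm ahead of it and the grasp point (between the pads) lies 163 mm ahead of it; z points along the fingers, y is the line along which they close (so a half turn about z gives the same grasp; the last joint's range is limited). The gripper opens to 88 mm and grips with 3 to 60 N. Pads are 20 mm wide; open, the fingers measure 115 mm over their backs; the gripper's body (75 mm by 178 mm) begins 61 mm behind the grasp point.
Start: joints at [-75.499, 5.22, 70.514, -0, 104.267, -3.249], TCP at [0.183, -0.571, 0.405] pointing down, gripper open.
Joint ranges: [-164.24, 164.24], [-49.07, 125.15], [9.68, 141.18], [-86.29, 266.29], [3.28, 154.24], [-151.56, 151.56]. Speed limits (degrees/s): [147.25, 147.25, 172.46, 180, 180, 180].

### API

Orientations are given as [roll, pitch, yaw] about the fixed x, y, z axes, in that order (R = Rz(yaw) Ry(pitch) Rx(roll)).
In Python, from station import r gives the robot as it stands. The module is installed in compiled form; this text tells all that it offers. Calls block until the motion is done:
- r.reach(position, orientation): joint-space move of the TCP to a pose.
- r.servo_line(position, rotation=None, speed=0.15): straight line of the TCP; rotation=None keeps the orientation; speed is the mean speed in m/s.
- r.move_joints(angles): joint-space move.
- r.let_go() and r.grab(squeeze=None): open the fingers fully, or close them until they stop; squeeze is the grip in N (None keeps the last).
- r.wait(seconds).
- r.inverse_kinematics(position, orientation): joint angles nearest the present ones, or None.
- r.sense(): the state.
- r.snapshot(name): name is "scene" or "top" or "wrist"; returns a dict with "frame" (384x512x3 uint8, red, green, blue), "fx", "fy", "cx", "cy" (pixels), "R" (3x3) and "t" (3): a world point X has camera coordinates R X + t. Camera axes: x right, y down, z forward; pixel columns grow to the right and rows downward; lengths in m; the calibration is good to about 2 mm. A picture is of the moment at which its call begins. There is no depth.
A pose or a line that the arm cannot do raises r.IKError and nothing moves.
- r.hand_in(): hands the job in; it is judged then, once.
The state is a dict: "clock": time; "joints": joint angles; "joint_vel": joint speeds; "joint_torque": joint torques, N m; "tcp_pos": TCP position; "orientation": TCP orientation; "contact_force": force on the tool from outside, world axes, zero at the start; "torque": the same for the moment, N m; "opening": finger opening in m; "gripper_force": force on a finger pad.
Only numpy, scipy, OpenCV 4.12 (cv2) and the standard library are available. Lean on these libraries where they do the work, as an engineer would, in place of code of your own. Each camera call takes 0.05 s, during which the arm holds its last target. There are 200 camera calls.

## Working session

There is one attempt and no reset: what is moved stays moved. The work goes in short steps, each a Python script; the robot and the scene stay as the last script left them, time stands still between calls to the robot, and variables do not carry over. Pictures are saved under pics/ and viewed, at most 10 in all, crops included, and the job is handed in when it is done.

```bash
mkdir -p pics; python3 - <<'E'
from station import r
import cv2,pickle
for n in ("scene","top"):
    s=r.snapshot(n); pickle.dump(s,open(f"pics/{n}.pkl","wb"))
    cv2.imwrite(f"pics/{n}.png",cv2.resize(s["frame"][:,:,::-1],(768,576),interpolation=cv2.INTER_CUBIC))
    print(n,s["fx"],s["cx"],s["cy"],s["R"],s["t"])
st=r.sense();print(st["clock"],st["contact_force"],st["orientation"])
E
```

```text
scene 488.3053093618325 256.1554641809169 197.40736049885604 [[-0.50633455  0.86214951 -0.01798732]
 [ 0.62306281  0.35134079 -0.69882214]
 [-0.59616949 -0.36504502 -0.71506928]] [ 0.3026292  -0.25774137  1.84233037]
top 412.2602776961096 257.8595187517062 185.67677088086074 [[-0.01873546 -0.99981761  0.00370541]
 [-0.97916664  0.01759876 -0.20229426]
 [ 0.20219215 -0.00741829 -0.97931777]] [-0.00356051  0.54668933  1.31920753]
0.1 [ 0.17505927 -0.41389713 -0.39797933] [-1.79900739e+02 -7.21288308e-03  1.77503148e+01]
```

View pics/scene.png

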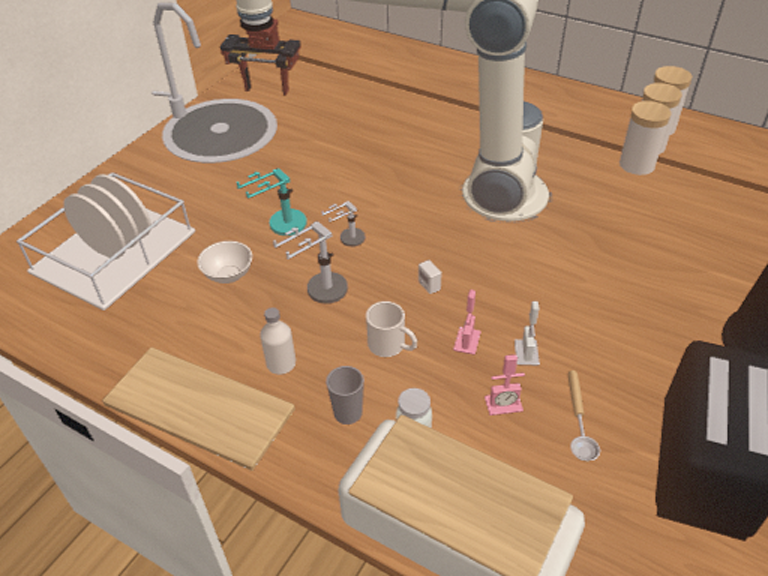

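View pics/top.png

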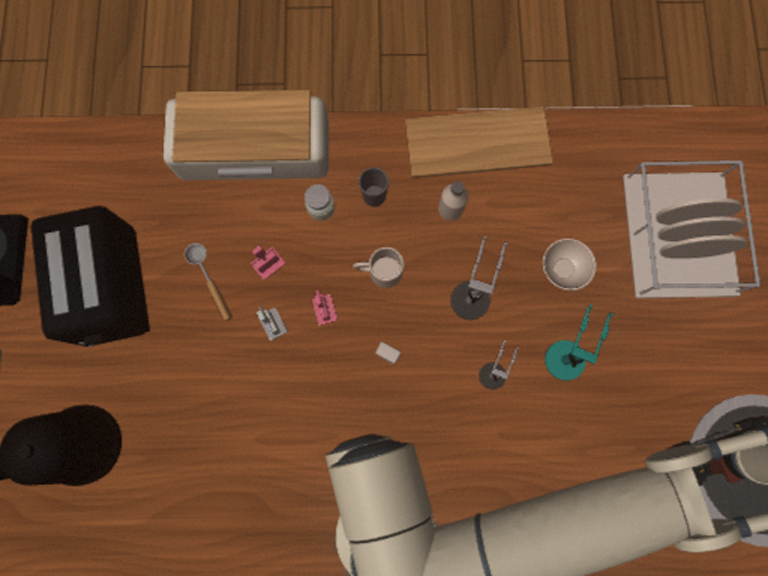

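Candidates, in top-view pixels:
- **Thermometers:** grey/white (270,322), pink (267,260) and pink (323,307). The non-pink one is meant.
- **Stands:** large grey (470,298), small grey (492,375) and turquoise (567,360). The larger grey one is meant.

I'll confirm both in one enlarged crop.

```bash
python3 - <<'E'
import cv2,pickle,numpy as np
S=pickle.load(open("pics/scene.pkl","rb"))["frame"][:,:,::-1];T=pickle.load(open("pics/top.pkl","rb"))["frame"][:,:,::-1]
def c(I,x,y,w,h): return cv2.resize(I[y:y+h,x:x+w],(400,300),interpolation=cv2.INTER_CUBIC)
# each 80x60 -> x5
a=np.hstack([c(S,320,190,80,60),c(S,180,140,80,60)])
b=np.hstack([c(T,150,180,80,60),c(T,285,150,80,60)])
cv2.imwrite("pics/crop1.png",np.vstack([a,b]))
E
```

```text
(no output)
```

View pics/crop1.png

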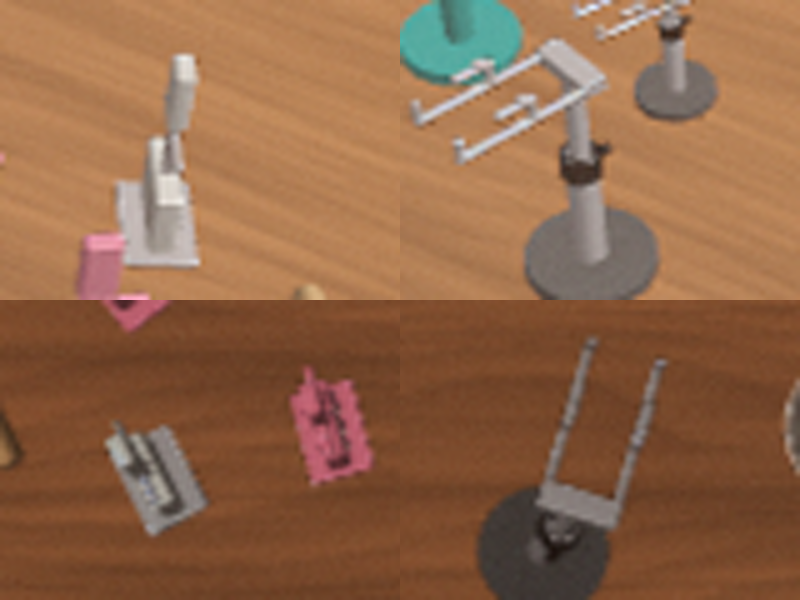

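```bash
cat > h.py <<'E'
import numpy as np,cv2,pickle
from station import r
def K(s): return np.array([[s["fx"],0,s["cx"]],[0,s["fy"],s["cy"]],[0,0,1.]])
def ray(s,u,v):
    R=np.array(s["R"]);t=np.array(s["t"]);d=R.T@np.linalg.inv(K(s))@[u,v,1.];return -R.T@t,d
def atz(s,u,v,z=0.):
    c,d=ray(s,u,v);return c+d*(z-c[2])/d[2]
def proj(s,X):
    p=(np.array(s["R"])@np.atleast_2d(X).T).T+s["t"];q=(K(s)@p.T).T;return q[:,:2]/q[:,2:]
def tri(*m):
    A=0;b=0
    for s,u,v in m:
        c,d=ray(s,u,v);d/=np.linalg.norm(d);P=np.eye(3)-np.outer(d,d);A=A+P;b=b+P@c
    return np.linalg.solve(A,b)
def snap(n,f,show=1):
    s=r.snapshot(n);pickle.dump(s,open(f"pics/{f}.pkl","wb"));cv2.imwrite(f"pics/{f}.png",s["frame"][:,:,::-1]);return s
def load(f): return pickle.load(open(f"pics/{f}.pkl","rb"))
E
python3 - <<'E'
from h import *
np.set_printoptions(precision=4,suppress=True)
T=load("top");S=load("scene")
f=lambda x,y,ox,oy,px,py:(ox+(x-px)/5-.4,oy+(y-py)/5-.4)
for n,p in dict(A=(108,440),B=(168,427),C=(207,505),D=(152,533)).items(): print(n,atz(T,*f(*p,150,180,0,300)))
print("stand",atz(T,*f(543,553,285,150,400,300)))
sc=f(593,257,180,140,400,0);print("stand scene",atz(S,*sc))
# wire ends: left in top (592,342), right (660,363); scene: (418,105)&(460,150)
print("w",tri((T,*f(592,342,285,150,400,300)),(S,*f(461,148,180,140,400,0))))
print("w",tri((T,*f(660,363,285,150,400,300)),(S,*f(418,108,180,140,400,0))))
print("foot scene",[atz(S,*f(*p,320,190,0,0)) for p in((118,183),(127,263),(198,263))])
for n,u,v,z in (("soap",453,210,.05),("mug",385,265,.08),("bowl",570,265,.04)): print(n,atz(T,u/1.5,v/1.5,z))
E
```

```text
A [0.4866 0.2849 0.    ]
B [0.4949 0.2439 0.    ]
C [0.4405 0.2164 0.    ]
D [0.4221 0.2535 0.    ]
stand [ 0.5035 -0.204   0.    ]
stand scene [ 0.4957 -0.2061  0.    ]
w [ 0.6033 -0.2132  0.1806]
w [ 0.5889 -0.2541  0.1829]
foot scene [array([0.4346, 0.2153, 0.    ]), array([0.4904, 0.2452, 0.    ]), array([0.4695, 0.282 , 0.    ])]
soap [ 0.705 -0.168  0.05 ]
mug [ 0.5719 -0.0101  0.08  ]
bowl [ 0.5736 -0.4288  0.04  ]
```

```bash
python3 - <<'E'
from h import *
np.set_printoptions(precision=3,suppress=True)
for n,p in dict(s1=([.44,-.20,.46],-17),s2=([.52,-.23,.46],-17),t1=([.455,.18,.43],27),t2=([.42,.27,.43],27)).items():
    r.reach(p[0],[180,0,p[1]]); s=snap("wrist",n)
    print(n,-np.array(s["R"]).T@s["t"],np.array(s["R"])[2])
st=r.sense();print(st["clock"],st["joints"])
for yw in (27,-153):
    j=r.inverse_kinematics([.455,.249,.289],[180,0,yw]);print(yw,j)
for yw in (73,-107):
    j=r.inverse_kinematics([.58,-.23,.37],[180,0,yw]);print(yw,j)
I=[load(k)["frame"][:,:,::-1] for k in("s1","s2","t1","t2")]
g=np.vstack([np.hstack(I[:2]),np.hstack(I[2:])]);cv2.imwrite("pics/w4.png",cv2.resize(g,(800,600),interpolation=cv2.INTER_AREA))
E
```

```text
s1 [ 0.514 -0.223  0.44 ] [-0.27   0.082 -0.959]
s2 [ 0.595 -0.253  0.439] [-0.272  0.084 -0.959]
t1 [0.525 0.215 0.41 ] [-0.251 -0.128 -0.96 ]
t2 [0.489 0.306 0.41 ] [-0.251 -0.129 -0.959]
4.4083 [ 28.771  -9.859  82.623  -0.034 107.254  91.803]
27 [24.931 -6.913 94.24  -0.    92.673 87.931]
-153 [ 24.931  -6.913  94.24    0.     92.673 -92.069]
73 [-24.755   8.689  70.273   0.    101.038  -7.755]
-107 None
```

View pics/w4.png

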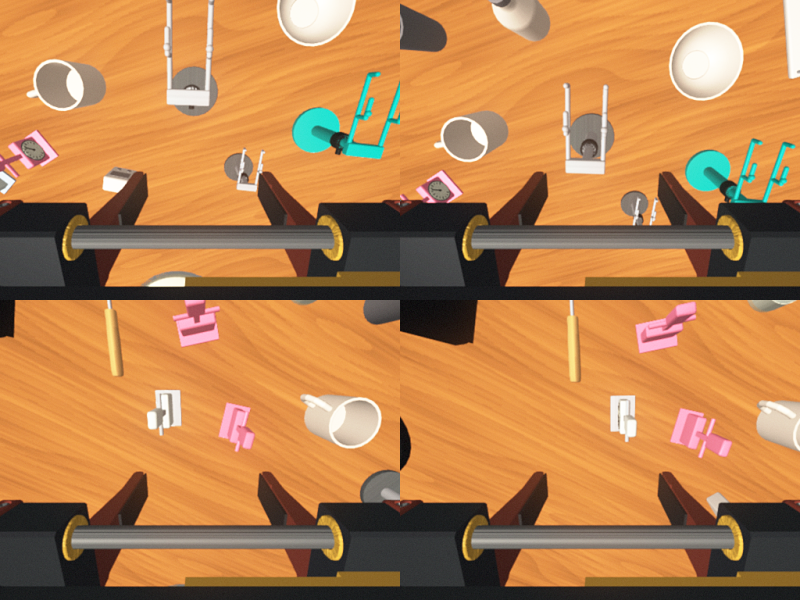

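```bash
python3 - <<'E'
from h import *
def c(k,x,y,w,h): return cv2.resize(load(k)["frame"][y:y+h,x:x+w,::-1],(400,300),interpolation=cv2.INTER_CUBIC)
g=np.vstack([np.hstack([c("s1",146,0,200,150),c("s2",146,90,200,150)]),np.hstack([c("t1",165,105,100,75),c("t2",235,110,100,75)])])
cv2.imwrite("pics/crop2.png",g)
E
```

```text
(no output)
```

View pics/crop2.png

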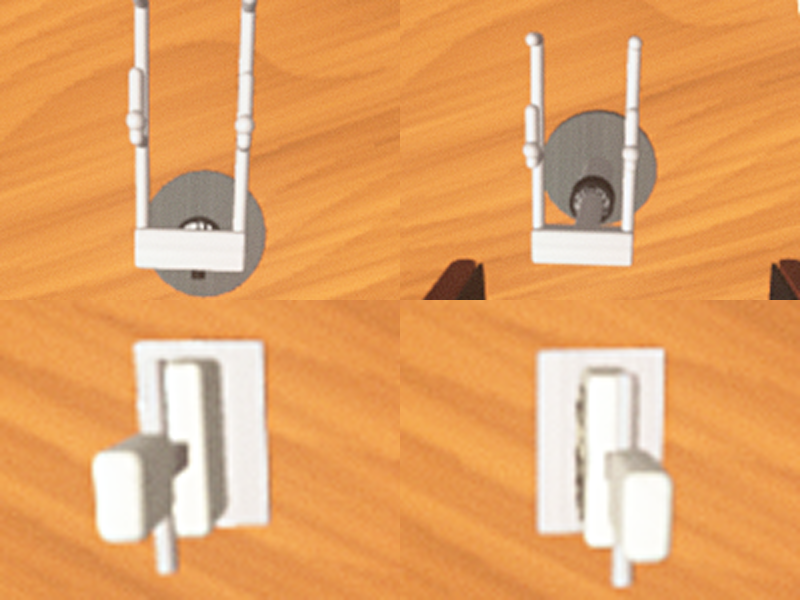

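The grey thermometer's tab top is at (119,498) in crop t1 and (646,517) in crop t2. The dial's dark marks show on the housing's left face in t2, while the right face in t1 is plain, so the dial faces about +117° yaw. Next I'll fit the poses.

```bash
python3 - <<'E'
from h import *
np.set_printoptions(precision=4,suppress=True)
from scipy.optimize import least_squares
s1,s2,t1,t2=[load(k) for k in("s1","s2","t1","t2")]
f=lambda p,k,o,c:((p[0]-c[0]+.5)/k+o[0]-.5,(p[1]-c[1]+.5)/k+o[1]-.5)
a=lambda *p:f(p,4,(165,105),(0,300)); b=lambda *p:f(p,4,(235,110),(400,300))
c=lambda *p:f(p,2,(146,0),(0,0)); d=lambda *p:f(p,2,(146,90),(400,0))
print("tabtop",tri((t1,*a(119,498)),(t2,*b(646,517))))
print("barend",tri((t1,*a(167,572)),(t2,*b(622,585))))
# fit: foot corners; own x = image left
obs=[(t1,a(134,341),(22,32,5)),(t1,a(265,340),(-22,32,5)),(t1,a(268,524),(-22,-32,5)),(t2,b(538,350),(22,32,5)),(t2,b(663,348),(-22,32,5)),(t2,b(538,533),(22,-32,5)),(t1,a(119,498),(0,0,141)),(t2,b(646,517),(0,0,141))]
def mk(sg):
    def e(q):
        o=[]
        for s,uv,X in obs:
            X=np.array(X)/1000.;X[:2]*=sg;C,S=np.cos(q[2]),np.sin(q[2])
            o+=list(proj(s,[q[0]+C*X[0]-S*X[1],q[1]+S*X[0]+C*X[1],X[2]])[0]-uv)
        return np.array(o)
    return e
# own x left(117deg): own y = 207deg = image down -> top corners have own y=-32
obs=[(s,uv,(X[0],-X[1],X[2])) for s,uv,X in obs]
z=least_squares(mk(1),[.455,.249,np.radians(117)]);print("therm",z.x[:2],np.degrees(z.x[2]),z.fun)
P={}
for n,p,q in (("tipL",(141,3),(535,40)),("tipR",(250,5),(635,44)),("knL",(134,120),(532,153)),("knR",(243,127),(630,153)),("barL",(135,229),(531,230)),("barR",(245,232),(632,232))):
    P[n]=tri((s1,*c(*p)),(s2,*d(*q)));print(n,P[n])
print("foot",atz(s1,*c(206.5,233),.008),atz(s2,*d(600,167),.008))
for k in("tip","kn","bar"):
    v=P[k+"L"]-P[k+"R"];m=(P[k+"L"]+P[k+"R"])/2;print(k,m,np.degrees(np.arctan2(-v[0],v[1])),np.linalg.norm(v))
E
```

```text
tabtop [0.4578 0.2498 0.1397]
barend [0.4313 0.2355 0.0878]
therm [0.4582 0.2496] 117.35526259594468 [-0.0377  0.0359 -0.6717 -0.0047  0.2389  0.1726 -0.2864 -0.1118  0.394
  0.1652 -0.4115 -0.2861  0.0445 -0.1364  0.4881  0.1848]
tipL [ 0.6028 -0.213   0.1724]
tipR [ 0.5882 -0.2551  0.1755]
knL [ 0.5582 -0.1983  0.1938]
knR [ 0.5441 -0.2389  0.1864]
barL [ 0.5194 -0.1812  0.175 ]
barR [ 0.5037 -0.2279  0.1743]
foot [ 0.5045 -0.2044  0.008 ] [ 0.5045 -0.2037  0.008 ]
tip [ 0.5955 -0.234   0.174 ] -19.226871416090855 0.04466114238446861
kn [ 0.5511 -0.2186  0.1901] -19.15714779181805 0.043630392975114965
bar [ 0.5115 -0.2046  0.1747] -18.625465391904893 0.04925504542211151
```

```bash
cat >> h.py <<'E'
YS=-19.1; PO=np.array([.5030,-.2022]); _c,_s=np.cos(np.radians(YS)),np.sin(np.radians(YS))
def st2w(x,y,z): return [PO[0]+_c*x-_s*y,PO[1]+_s*x+_c*y,z]
E
python3 - <<'E'
from h import *
for n,y in(("u1",.09),("u2",-.09)):
    r.reach(st2w(.01,y,.43),[180,0,YS]); s=snap("wrist",n)
    print(proj(s,[st2w(.06,0,.165)]))
print(r.sense()["clock"])
I=[cv2.resize(load(k)["frame"][0:220,100+o:300+o,::-1],(400,440),interpolation=cv2.INTER_CUBIC) for k,o in(("u1",110),("u2",-30))]
cv2.imwrite("pics/crop3.png",np.hstack(I))
E
```

```text
[[366.89461612 139.51022922]]
[[155.45631431 139.94088131]]
6.775
```

View pics/crop3.png

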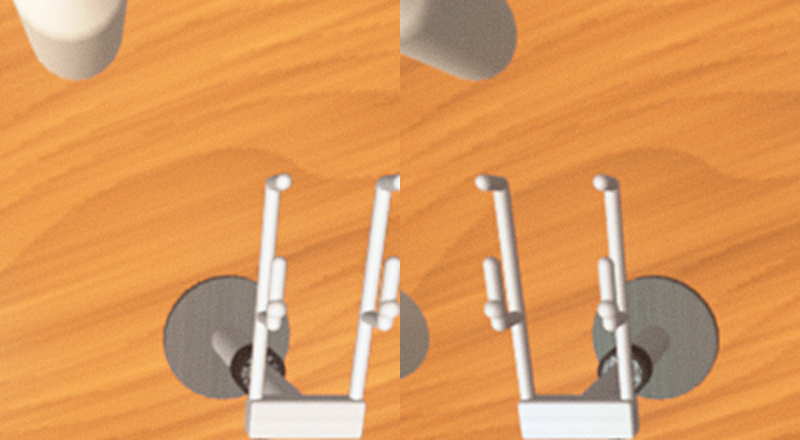

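```bash
python3 - <<'E'
from h import *
np.set_printoptions(precision=4,suppress=True)
u1,u2=load("u1"),load("u2")
a=lambda x,y:((x+.5)/2+210-.5,(y+.5)/2-.5); b=lambda x,y:((x-400+.5)/2+70-.5,(y+.5)/2-.5)
def tost(P): d=P[:2]-PO;return np.array([_c*d[0]+_s*d[1],-_s*d[0]+_c*d[1],P[2]])
from h import _c,_s
def plane(s,p,q):
    c,d1=ray(s,*p);_,d2=ray(s,*q);n=np.cross(d1,d2);n/=np.linalg.norm(n);return n,n@c
for nm,p1,q1,p2,q2 in(("L",(272,195),(255,395),(501,195),(526,395)),("R",(384,195),(357,395),(613,195),(626,395))):
    n1,c1=plane(u1,a(*p1),a(*q1));n2,c2=plane(u2,b(*p2),b(*q2))
    dr=np.cross(n1,n2);dr/=dr[np.argmax(abs(dr))]
    P=np.linalg.lstsq(np.array([n1,n2,[1,0,0]]),[c1,c2,.56],rcond=None)[0]
    print(nm,"stand pt",tost(P),"dir yaw",np.degrees(np.arctan2(dr[1],dr[0])),"slope",dr[2])
for nm,p,q in(("tipL",(284,182),(484,182)),("knL",(275,312),(493,309)),("knR",(385,314),(605,310)),("plateTL",(251,403),(520,403)),("plateTR",(364,403),(635,403))):
    print(nm,tost(tri((u1,*a(*p)),(u2,*b(*q)))))
for s,p,o in((u1,(227,337),a),(u2,(656,337),b)): print("foot",tost(atz(s,*o(*p),.008)))
E
```

```text
L stand pt [0.0525 0.0227 0.1708] dir yaw -19.351004781190568 slope -0.001736759050654357
R stand pt [ 0.0679 -0.0218  0.1712] dir yaw -19.6087906134391 slope -0.016644479932258104
tipL [0.0984 0.0222 0.1839]
knL [0.0509 0.023  0.1891]
knR [ 0.0502 -0.0203  0.1883]
plateTL [0.0076 0.025  0.1731]
plateTR [ 0.0072 -0.0249  0.1719]
foot [ 0.0018 -0.0004  0.008 ]
foot [ 0.0022 -0.0001  0.008 ]
```

The two extra views agree. The wire axis is at about 0.170 m, so the wires' upper side is near 0.173 m, and the hook's yaw is about −19.4°. Now grasp, lift and carry to the front.

```bash
sed -i 's/YS=-19.1/YS=-19.4/' h.py; python3 - <<'E'
from h import *
np.set_printoptions(precision=4,suppress=True)
G=117.36-270  # tool yaw at grasp
FY=YS+90
for p,y in((st2w(.155,0,.5),FY),(st2w(.155,0,.3975),FY),(st2w(.05,0,.379),FY)): assert r.inverse_kinematics(p,[180,0,y]) is not None
x,y=.4580,.2497
r.reach([x,y,.37],[180,0,G]); r.servo_line([x,y,.289],speed=.1)
f0=r.sense()["contact_force"]
r.grab(18); s=r.sense(); print("grip",s["opening"],s["gripper_force"],f0)
r.servo_line([x,y,.49],speed=.15); r.wait(.2); s=r.sense();print(s["opening"],s["gripper_force"],s["contact_force"],s["clock"])
r.reach(st2w(.155,0,.49),[180,0,FY]); r.wait(.3)
s=r.sense();print(s["tcp_pos"],s["orientation"],s["opening"],s["contact_force"],s["clock"],s["joints"])
snap("wrist","c1");q=snap("scene","c2")
I=load("c1")["frame"][:,:,::-1];u,v=proj(q,[st2w(.1,0,.2)])[0].astype(int)
J=cv2.resize(q["frame"][v-60:v+60,u-60:u+60,::-1],(384,384),interpolation=cv2.INTER_CUBIC)
cv2.imwrite("pics/c12.png",np.hstack([I[:,100:],J]))
E
```

```text
grip 0.012028469140834046 17.99651026725769 [ 0.2359 -0.7072  0.0579]
0.01172177107215679 17.996017634868622 [-0.2139  0.3274 -3.1248] 13.05
[ 0.6493 -0.253   0.4903] [179.9796  -0.0007  70.6578] 0.011949073694387437 [ 0.0777  0.553  -2.494 ] 15.2917 [-24.0881  24.119   39.6067   0.0027 116.2541  -4.7447]
```

View pics/c12.png

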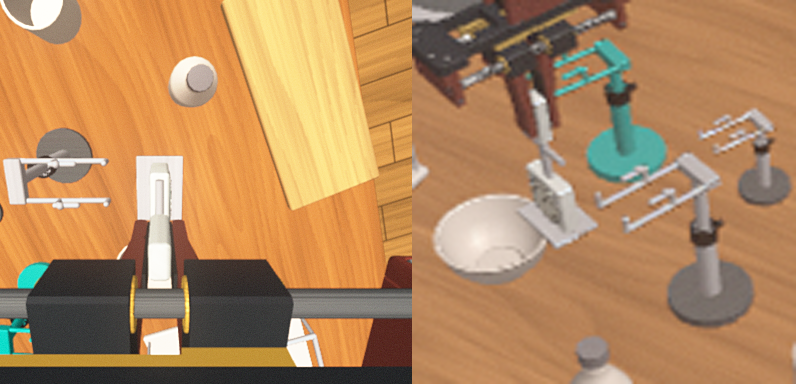

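The thermometer is held upright and its dial faces outward, with the hook at left in the wrist view at (60,180). Now go down, in from the front, and feel for the hook.

```bash
python3 - <<'E'
from h import *
np.set_printoptions(precision=3,suppress=True)
def F(n=4):
    a=[]
    for _ in range(n): r.wait(.03);a.append(r.sense()["contact_force"])
    return np.mean(a,0)
r.servo_line(st2w(.155,0,.3975),speed=.12); r.wait(.2)
b=F(8);print("base",b)
for x in (.135,.12,.11,.1,.0915,.083):
    r.servo_line(st2w(x,0,.3975),speed=.08);f=F(3)-b;print(x,f)
    if np.linalg.norm(f)>3: raise SystemExit("bump")
r.wait(.1);b=F(8);z=.3975;print("base",b)
r.servo_line(st2w(.083,0,.386),speed=.04);z=.386;f=F()-b;print(z,f)
while z>.366 and f[2]<1.6:
    z-=.0007; r.servo_line(st2w(.083,0,z),speed=.02); f=F(4)-b; print(round(z,4),f[2])
r.wait(.3);s=r.sense();print(z,F()-b,s["tcp_pos"],s["clock"]);np.save("b.npy",b)
E
```

```text
base [ 0.021  0.219 -2.556]
0.135 [-0.171  0.048 -0.106]
0.12 [ 0.002 -0.068  0.221]
0.11 [ 0.011 -0.738 -0.03 ]
0.1 [-0.777 -0.225 -0.052]
0.0915 [ 0.266  0.026 -0.261]
0.083 [ 0.282 -0.021 -0.067]
base [-0.124  0.152 -2.469]
0.386 [ 0.575 -0.258 -0.067]
0.3853 0.06034428203451059
0.3846 -0.2166141044016645
0.3839 -0.25532839739182034
0.3832 -0.3537982041666585
0.3825 -0.016617460626249247
0.3818 0.004881167752270432
0.3811 0.08401216749462259
0.3804 -0.37053123456737813
0.3797 -0.12335525581946483
0.379 -0.1637188013788644
0.3783 2.230408935278543
0.37830000000000025 [-0.579  0.073  3.736] [ 0.581 -0.23   0.379] 24.625
```

```bash
python3 - <<'E'
from h import *
from h import _c,_s
np.set_printoptions(precision=3,suppress=True)
b=np.load("b.npy");z=.3783
def F(n=3):
    a=[]
    for _ in range(n): r.wait(.03);a.append(r.sense()["contact_force"])
    f=np.mean(a,0)-b;return np.array([_c*f[0]+_s*f[1],-_s*f[0]+_c*f[1],f[2]])
print(F(6));x=.083
while x>.0475:
    x-=.003 if x>.0561 else .0007
    r.servo_line(st2w(x,0,z),speed=.04);f=F();print(round(x,4),round(z,4),f)
    if f[2]>5: z+=.0004
    elif f[2]<1.5: z-=.0004
    if abs(f[1])>5 or f[0]>7: print("stop");break
    if x<.0561 and f[0]>3.5: print("touch");break
r.wait(.3);s=r.sense();print(F(),s["tcp_pos"],s["opening"],s["clock"])
q=snap("scene","d2");u,v=proj(q,[st2w(.05,0,.16)])[0].astype(int)
J=cv2.resize(q["frame"][v-50:v+50,u-60:u+60,::-1],(720,600),interpolation=cv2.INTER_CUBIC);cv2.imwrite("pics/d2c.png",J)
E
```

```text
[-0.711 -0.37   4.321]
0.08 0.3783 [-1.208 -0.383  5.003]
0.077 0.3787 [-0.405 -0.429  4.35 ]
0.074 0.3787 [-0.792 -0.293  3.585]
0.071 0.3787 [-1.176  0.08   3.915]
0.068 0.3787 [-1.316 -0.451  2.738]
0.065 0.3787 [-0.692 -0.031  3.374]
0.062 0.3787 [-1.376 -0.905  2.505]
0.059 0.3787 [-0.44   0.162  2.566]
0.056 0.3787 [-0.525 -0.254  3.028]
0.0553 0.3787 [0.638 0.04  2.723]
0.0546 0.3787 [ 1.548 -0.293  1.908]
0.0539 0.3787 [-0.022  0.201  2.136]
0.0532 0.3787 [ 1.399 -0.641  2.698]
0.0525 0.3787 [0.79  0.063 2.538]
0.0518 0.3787 [0.967 0.24  2.184]
0.0511 0.3787 [ 1.821 -0.102  2.48 ]
0.0504 0.3787 [ 5.334 -0.159  1.271]
touch
[ 5.246 -0.508  0.916] [ 0.551 -0.219  0.379] 0.011533414856820046 31.2083
```

View pics/d2c.png

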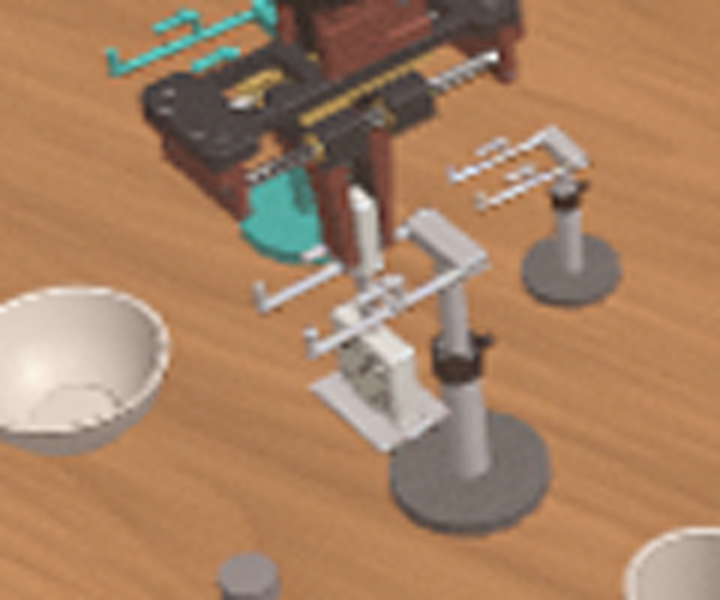

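```bash
python3 - <<'E'
from h import *
np.set_printoptions(precision=3,suppress=True)
r.servo_line(st2w(.0507,0,.3785),speed=.01);r.wait(.2);print(r.sense()["contact_force"]-np.load("b.npy"))
r.let_go();r.wait(.3);s=r.sense();print(s["opening"],s["contact_force"])
r.servo_line(st2w(.0507,0,.46),speed=.08)
r.servo_line(st2w(-.03,-.0,.48),speed=.15);r.wait(.5)
print(r.sense()["clock"])
w=snap("wrist","e1");q=snap("scene","e2");u,v=proj(q,[st2w(.05,0,.16)])[0].astype(int)
J=cv2.resize(q["frame"][v-50:v+50,u-50:u+50,::-1],(384,384),interpolation=cv2.INTER_CUBIC)
cv2.imwrite("pics/e.png",np.hstack([w["frame"][:,:410,::-1],J]))
E
```

```text
[ 4.868 -2.118  2.452]
0.08796698270759237 [-0.507 -0.621 -0.078]
35.7083
```

View pics/e.png

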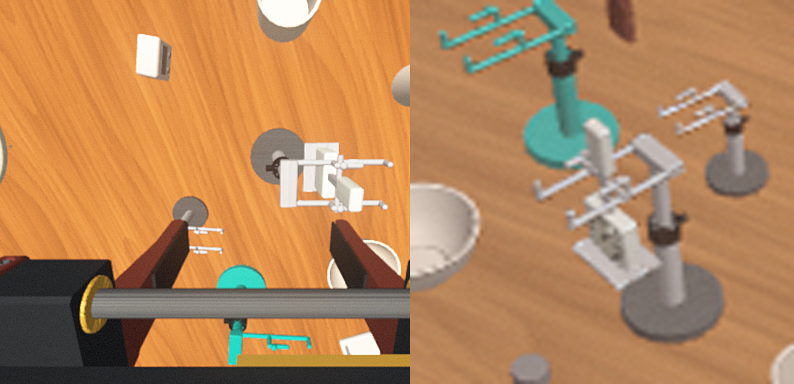

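```bash
python3 - <<'E'
from h import *
np.set_printoptions(precision=2,suppress=True)
a=load("e1")
def box(x,y,z,dx,dy): return [st2w(x+i*dx,y+j*dy,z) for i,j in((-1,-1),(-1,1),(1,1),(1,-1))]
fr=cv2.resize(a["frame"][125:225,265:400,::-1],None,fx=5.5,fy=5.5,interpolation=cv2.INTER_CUBIC)
for z,dx,dy,c in((.2305,.006,.011,(0,0,255)),(.0945,.022,.032,(255,0,0)),(.1755,.003,.030,(0,160,0))):
    p=(proj(a,box(.051,0,z,dx,dy))-[265,125]+.5)*5.5;cv2.polylines(fr,[p.astype(np.int32)],True,c,1)
cv2.imwrite("pics/e1c.png",fr)
E
```

```text
(no output)
```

View pics/e1c.png

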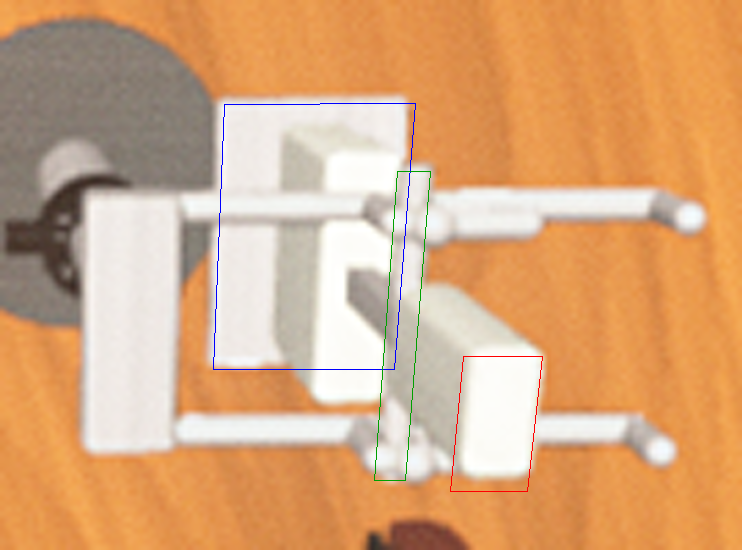

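The overlay of the expected home pose matches the hung thermometer to about 1–2 mm: the tab is at (500,410), the crossbar at (405,320) and the foot at (310,235). It hangs upright with the dial outward, so I'm handing in.

```bash
python3 -c "
from station import r
print(r.hand_in(), r.sense()['clock'])"
```

```text
the job is handed in; nothing more can be done
the job is handed in; nothing more can be done
```

The thermometer hangs on the larger grey hook stand, crossbar back at the stops under the keepers and dial facing outward, released with the gripper clear; I handed it in at about 36 s, but the station returned no verdict.

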